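# Restart the tape machine at the packing bench

## Robot

A 7-joint arm with a two-finger parallel gripper is mounted at the origin on the work surface. World frame = base frame: x ahead of the robot, y to its left, z up, the work surface at z = 0. Lengths are in m, angles in rad, forces in N, time in s.
With the tool pointing down it reaches from about 0.425 to 0.875 m from the base axis. Payload 4.7 kg.
Tool frame: the origin (TCP) lies between the finger pads; the fingertips stand 14 mm ahead of it and the grasp point (between the pads) lies 5 mm behind it; z points along the fingers, y is the line along which they close (so a half turn about z gives the same grasp; the last joint's range is limited). The gripper opens to 87 mm and grips with 3 to 60 N. Pads are 19 mm wide; open, the fingers measure 117 mm over their backs; the gripper's body (75 mm by 190 mm) begins 51 mm behind the grasp point.
Start: joints at [-1.154, 0.321, -0.07, 1.45, 0.023, 1.371, -0.057], TCP at [0.255, 0.598, 0.237] pointing down, gripper open.
Joint ranges: [-2.86, 2.86], [-0.3, 2.09], [-1.38, 1.24], [0.06, 2.45], [-1.56, 4.7], [0.09, 2.05], [-2.69, 2.69]. Speed limits (rad/s): [2.57, 2.57, 3.14, 3.14, 3.14, 3.14, 3.14].

## Interface

Orientations are given as a rotation vector (axis times angle).
In Python, from bench import ctrl gives the robot as it stands.
- The arm moves only by the tool step_arm, never from a script. Its argument "commands" is a list of rows, each an object with "travel": the shift along the tool's x, y, z in m, a list of three; "turn": the turn, a rotation vector about the tool's x, y, z in degrees, a list of three. A call has 1 to 5 rows; each row is the pose to reach, as a shift and turn from the pose commanded when the call began, along the tool's axes at that moment; what a row does not reach only later rows make up. A row lasts 1/10 s, in which the tool goes at most 50 mm and 8.59 degrees, less where a joint would pass 70% of its speed; a pose out of reach is approached as far as the arm can. A call with a gripper value outside its range is refused whole. "gripper" is the opening, from 0 (shut) to 1 (fully open), set as the call begins (left out, the last holds). The fingers move at their own pace and stop on an object; "force" is the grip in N (left out, the last holds). Time passes only in rows, so rows that repeat a pose let the fingers close. It gives the time, the measured TCP pose, the force, the opening and the grip force at its end, in the units of the state.
- ctrl.get_state(): the state, without advancing time (a new reading comes with each control period).
- ctrl.get_image(name): name is "scene" or "top" or "wrist"; returns the picture (420x560x3 uint8, red, green, blue); there is no depth.
- ctrl.camera_model(name): a dict with "fx", "fy", "cx", "cy" (pixels), "k1" (the pictures are not rectified: a ray, as slopes to the right and down, at radius r is drawn at 1 + k1 r^2 times it, then the intrinsics apply), "R" (3x3) and "t" (3): a world point X has camera coordinates R X + t; the wrist camera has in their place "T_tool_cam" (4x4, takes a point from camera to tool coordinates, whose origin is the TCP and whose axes are the flange's). Camera axes: x right, y down, z forward; pixel columns grow to the right and rows downward; lengths in m; the calibration is good to about 2 mm. A picture is of the moment at which its call begins: read the wrist's pose just before it. camera_model takes no time and is no camera call.
- ctrl.close_job(): hands the job in; it is judged then, once.
The state is a dict: "time": time; "joint_positions": joint angles; "qd": joint speeds; "joint_torque": joint torques, N m; "position": TCP position; "tool_rot": TCP orientation; "ft_force": force on the tool from outside, world axes, zero at the start; "torque": the same for the moment, N m; "grip_width": opening from 0.0 (shut) to 1.0 (fully open); "grip_force": force on a finger pad.
Only numpy, scipy, OpenCV 4.12 (cv2) and the standard library are available. Lean on these libraries where they do the work, as an engineer would, in place of code of your own. Each camera call takes 0.05 s, during which the arm holds its last target. There are 200 camera calls.

## Task

The blue tape machine has stopped halfway through a job. On its yellow control box, press the blue reset button fully down and let it come back up, then press the green start button fully down and let it come back up. Do not press the red stop button.

Things in the scene. Friction and masses are not known exactly. Their poses are not given: they have to be found in the camera images.
- control_box: yellow box fixed flat on the table, 110 mm (its x) by 250 mm (its y), 55 mm high, on a black rubber foot 122 by 262 mm. Origin: centre of its underside, z up. Three buttons in a row along its y axis, at x = 0 and y = -75, 0, 75 mm. Beside its -y end, at least 50 mm off, stands the blue tape machine, 172 mm high; nothing taller than 50 mm is nearer
- reset_top (a point): centre of the top face of the blue reset push button; moves down with it. Round cap 38 mm across, top 79 mm above the table at rest, 12 mm proud of a black collar 54 mm across. Goes straight down 8 mm to its stop against a spring (1.5 N to start, 5 N fully down), springs back, does not latch. z axis up. The three buttons swap places between starts
- start_top (a point): centre of the top face of the green start push button; moves down with it. Round cap 38 mm across, top 79 mm above the table at rest, 12 mm proud of a black collar 54 mm across. Goes straight down 8 mm to its stop against a spring (1.5 N to start, 5 N fully down), springs back, does not latch. z axis up. The three buttons swap places between starts
- stop_top (a point): centre of the top face of the red stop push button; moves down with it. Round cap 38 mm across, top 79 mm above the table at rest, 12 mm proud of a black collar 54 mm across. Goes straight down 8 mm to its stop against a spring (1.5 N to start, 5 N fully down), springs back, does not latch. z axis up. The three buttons swap places between starts. Leave it alone

How it is judged:
On the way, in this order (a step that is already met when the one before it is completed fails the run):
1. the blue reset button is pressed fully down (distance of reset_top from where it was at the start of the episode above 0.0065 m), for 0.05 s.
2. the blue reset button has come back up (distance of reset_top from where it was at the start of the episode below 0.0015 m), for 0.05 s.
3. the green start button is pressed fully down (distance of start_top from where it was at the start of the episode above 0.0065 m), for 0.05 s.
At the end, for the whole second after the job is handed in: after reset and then start have each been pressed at least 6.5 of their 8 mm, all three buttons are up again, within 1.5 mm of where they were at the start (distance of each of reset_top, start_top, stop_top from where it was at the start of the episode below 0.0015 m); the robot touches nothing.
It fails at once if the red stop button is pressed by more than 2.5 mm (distance of stop_top from where it was at the start of the episode above 0.0025 m).
It also fails if it takes over 29 s, if anything falls off the work surface, if the arm or the gripper's body presses on something with over 40 N, if the wrist force passes 120 N, or if a joint passes its speed limit or range.

## Working session

There is one attempt and no reset: what is moved stays moved. The work goes in short steps, Python scripts to look and compute and a tool call to move; the robot and the scene stay as the last step left them, time stands still between calls to the robot, and variables do not carry over. Pictures are saved under pics/ and viewed, at most 10 in all, crops included, and the job is handed in when it is done.

Besides the shell and the picture viewer there is one more tool, called as name(argument=value, ...) on one line, values as JSON. step_arm: Moves the arm, as the interface text tells. Its arguments: {"type":"object","properties":{"commands":{"type":"array"},"gripper":{"type":"number"},"force":{"type":"number"}},"required":["commands"]}

```bash
mkdir -p pics; python3 - <<'E'
from bench import ctrl
import cv2
s=ctrl.get_state();print(s['time'],s['position'],s['tool_rot'])
for n in('top','scene'):
    cv2.imwrite(f'pics/{n}0.png',ctrl.get_image(n)[:,:,::-1])
E
```

```text
0.0 [0.25464901 0.59749017 0.23546059] [-6.28347091e-01 -3.07785778e+00  2.91274019e-03]
```

View pics/top0.png

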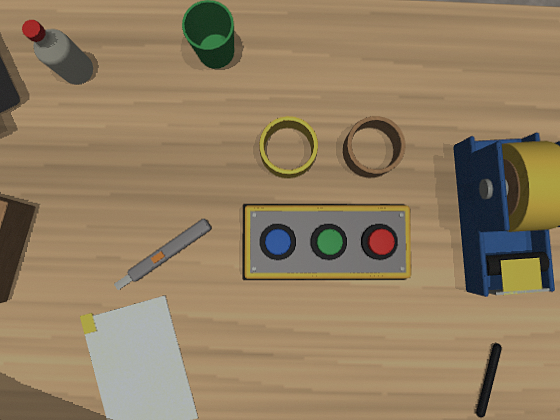

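View pics/scene0.png

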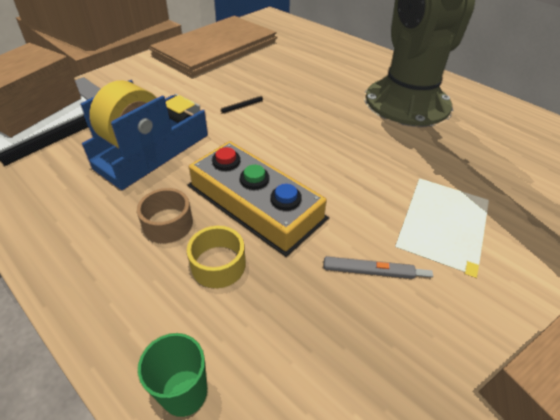

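Top view: blue cap at (278,241), green (329,241), red (380,241). Scene view: blue (286,193), green (254,174), red (226,156). The tape machine is on the red end.

```bash
cat > h.py <<'E'
from bench import ctrl
import numpy as np
from scipy.spatial.transform import Rotation as Ro
def pt(n,u,v,z):
    m=ctrl.camera_model(n);d=np.array([(u-m['cx'])/m['fx'],(v-m['cy'])/m['fy']]);p=d.copy()
    for _ in range(30):p=d/(1+m['k1']*(p@p))
    R=np.array(m['R']);t=np.array(m['t']);c=-R.T@t;r=R.T@np.r_[p,1]
    return c+r*(z-c[2])/r[2]
def rel(X):
    s=ctrl.get_state();return Ro.from_rotvec(s['tool_rot']).inv().apply(X-np.array(s['position']))
E
python3 - <<'E'
from h import *
for c,a,b in(('blue',(278,241),(286,193)),('green',(329,241),(254,174)),('red',(380,241),(226,156))):
    A=pt('top',*a,.079);print(c,A.round(4),pt('scene',*b,.079).round(4),np.linalg.norm(A[:2]),'rel',rel(A).round(4))
print(Ro.from_rotvec(ctrl.get_state()['tool_rot']).as_matrix().round(3))
E
```

```text
blue [0.5369 0.0553 0.079 ] [0.5425 0.0596 0.079 ] 0.539780842098571 rel [-0.4722 -0.3879  0.1573]
green [ 0.5388 -0.018   0.079 ] [ 0.5463 -0.0129  0.079 ] 0.5390913560391161 rel [-0.5026 -0.4546  0.1574]
red [ 0.5406 -0.0916  0.079 ] [ 0.5472 -0.0858  0.079 ] 0.5483212639557277 rel [-0.5332 -0.5216  0.1575]
[[-0.92   0.392 -0.001]
 [ 0.392  0.92  -0.002]
 [-0.    -0.002 -1.   ]]
```

step_arm(commands=[{"travel": [-0.038, -0.031, 0], "turn": [0, 0, 0]}, {"travel": [-0.076, -0.062, 0], "turn": [0, 0, 0]}, {"travel": [-0.114, -0.093, 0], "turn": [0, 0, 0]}, {"travel": [-0.152, -0.124, 0], "turn": [0, 0, 0]}, {"travel": [-0.19, -0.155, 0], "turn": [0, 0, 0]}], gripper=0)

```text
time: 0.6
position: [0.3694, 0.3788, 0.2362]
tool_rot: [-0.628, -3.078, 0.001]
ft_force: [0.4, 0.9, 0.1]
grip_width: 0.633
grip_force: 0.0
```

step_arm(commands=[{"travel": [-0.038, -0.031, 0], "turn": [0, 0, 0]}, {"travel": [-0.076, -0.062, 0], "turn": [0, 0, 0]}, {"travel": [-0.114, -0.093, 0], "turn": [0, 0, 0]}, {"travel": [-0.152, -0.124, 0], "turn": [0, 0, 0]}, {"travel": [-0.19, -0.155, 0], "turn": [0, 0, 0]}])

```text
time: 1.1
position: [0.4832, 0.1619, 0.2364]
tool_rot: [-0.628, -3.078, -0.0]
ft_force: [0.0, -0.3, 0.2]
grip_width: 0.175
grip_force: 0.0
```

step_arm(commands=[{"travel": [-0.038, -0.031, 0], "turn": [0, 0, 0]}, {"travel": [-0.076, -0.062, 0], "turn": [0, 0, 0]}, {"travel": [-0.092, -0.075, 0], "turn": [0, 0, 0]}, {"travel": [-0.092, -0.075, 0], "turn": [0, 0, 0]}])

```text
time: 1.5
position: [0.5391, 0.0541, 0.2363]
tool_rot: [0.64, 3.075, -0.003]
ft_force: [-0.5, 0.5, -0.4]
grip_width: 0.005
grip_force: 0.0
```

```bash
python3 - <<'E'
from h import *
import cv2
s=ctrl.get_state();print(s['time'],s['position'],s['tool_rot'],s['qd'].round(3) if hasattr(s['qd'],'round') else s['qd'],s['grip_width'])
cv2.imwrite('pics/w1.png',ctrl.get_image('wrist')[:,:,::-1])
E
```

```text
1.5 [0.53905594 0.05410089 0.23625363] [ 6.39683366e-01  3.07537295e+00 -2.84503603e-03] [-0.042 -0.014 -0.07   0.017 -0.031  0.011 -0.035] 0.004545855464167662
```

View pics/w1.png

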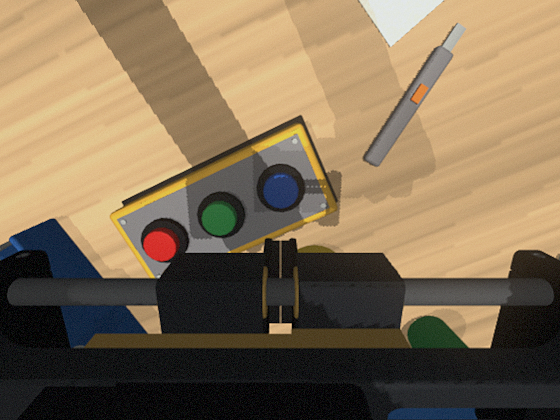

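Wrist view: blue cap centre about (281,188), green (219,215), red (162,241); the closed fingertips are at (281,245).

```bash
python3 - <<'E'
from h import *
m=ctrl.camera_model('wrist');s=ctrl.get_state();T=np.array(m['T_tool_cam']);Rt=Ro.from_rotvec([0.6397,3.0754,-.0028]);print(T.round(3))
p0=np.array([.53906,.0541,.23625])
for n,u,v in(('b',281,188),('g',219,215),('r',162,241)):
    d=np.array([(u-m['cx'])/m['fx'],(v-m['cy'])/m['fy']]);p=d.copy()
    for _ in range(30):p=d/(1+m['k1']*(p@p))
    c=p0+Rt.apply(T[:3,3]);r=Rt.apply(T[:3,:3]@np.r_[p,1]);X=c+r*(.079-c[2])/r[2];print(n,X.round(4),rel(X).round(4))
print(s['position'],s['time'])
E
```

```text
[[-0.    -0.957 -0.289  0.08 ]
 [ 1.    -0.001  0.001 -0.001]
 [-0.001 -0.289  0.957 -0.149]
 [ 0.     0.     0.     1.   ]]
b [0.5322 0.0569 0.079 ] [ 0.0053 -0.0025  0.1571]
g [ 0.533  -0.0167  0.079 ] [-0.0245 -0.0698  0.1571]
r [ 0.5349 -0.0888  0.079 ] [-0.0548 -0.1352  0.1572]
[0.53820897 0.05712581 0.23612251] 1.55
```

step_arm(commands=[{"travel": [0, 0, 0.045]}, {"travel": [0, 0, 0.09]}, {"travel": [0, 0, 0.128]}, {"travel": [0, 0, 0.128]}, {"travel": [0, 0, 0.128]}])

```text
$.commands[0]: bad value
```

```bash
python3 - <<'E'
from h import *
import cv2
s=ctrl.get_state();print(s['time'],s['position'],s['ft_force'])
a=ctrl.get_image('scene')[110:270,190:400,::-1];b=ctrl.get_image('wrist')[:,:,::-1][120:330,130:410]
cv2.imwrite('pics/s2.png',np.vstack([cv2.resize(a,(400,300),interpolation=2),cv2.resize(b,(400,300),interpolation=2)]))
E
```

```text
1.55 [0.53820897 0.05712581 0.23612251] [-0.899644    0.15065739  0.45207987]
```

View pics/s2.png

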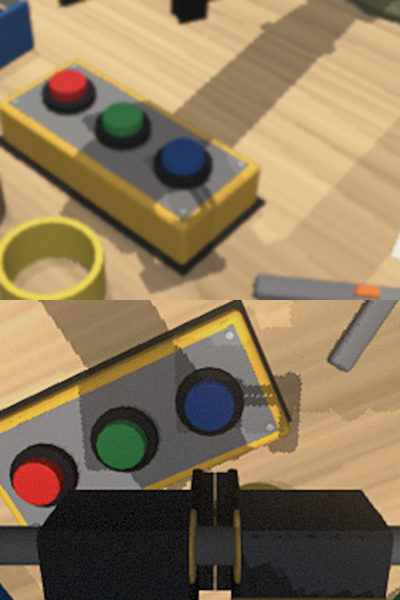

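The move was refused because "turn" was missing. The picture shows the same scene as before, so I'll repeat the descent.

step_arm(commands=[{"travel": [0, 0, 0.045], "turn": [0, 0, 0]}, {"travel": [0, 0, 0.09], "turn": [0, 0, 0]}, {"travel": [0, 0, 0.128], "turn": [0, 0, 0]}, {"travel": [0, 0, 0.128], "turn": [0, 0, 0]}, {"travel": [0, 0, 0.128], "turn": [0, 0, 0]}])

```text
time: 2.15
position: [0.5378, 0.0602, 0.109]
tool_rot: [-0.625, -3.078, -0.0]
ft_force: [0.1, 0.3, 0.3]
grip_width: 0.006
grip_force: 0.0
```

```bash
python3 - <<'E'
from h import *
import cv2
s=ctrl.get_state();print(s['time'],s['position'],s['ft_force'])
a=ctrl.get_image('scene')[110:270,190:400,::-1];b=ctrl.get_image('wrist')[:,:,::-1][120:330,130:410]
cv2.imwrite('pics/s3.png',np.vstack([cv2.resize(a,(400,300),interpolation=2),cv2.resize(b,(400,300),interpolation=2)]))
E
```

```text
2.15 [0.53783977 0.06020122 0.10900641] [0.10188712 0.27415704 0.26011366]
```

View pics/s3.png

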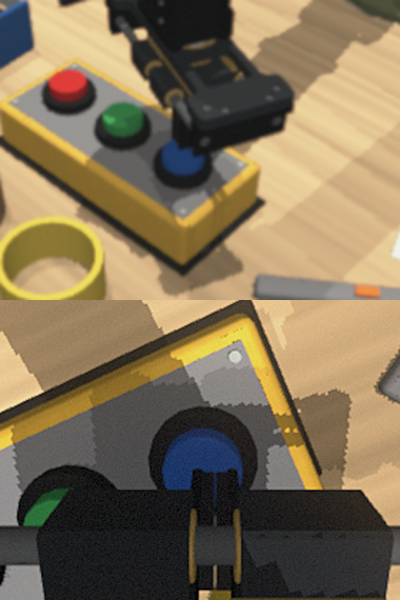

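The fingertips are about 16 mm above the blue cap. The cap centre is near full-image (272,238), with the fingers slightly to its +y side.

```bash
python3 - <<'E'
from h import *
m=ctrl.camera_model('wrist');T=np.array(m['T_tool_cam']);s=ctrl.get_state()
u,v=272,238
d=np.array([(u-m['cx'])/m['fx'],(v-m['cy'])/m['fy']]);p=d.copy()
for _ in range(30):p=d/(1+m['k1']*(p@p))
r=T[:3,:3]@np.r_[p,1];c=T[:3,3];print((c+r*(.030-c[2])/r[2]).round(4),s['position'],s['time'])
E
```

```text
[ 0.0044 -0.0062  0.03  ] [0.53980371 0.0598584  0.11109663] 2.25
```

step_arm(commands=[{"travel": [0.003, -0.005, 0], "turn": [0, 0, 0]}, {"travel": [0.003, -0.005, 0.014], "turn": [0, 0, 0]}, {"travel": [0.003, -0.005, 0.02], "turn": [0, 0, 0]}, {"travel": [0.003, -0.005, 0.023], "turn": [0, 0, 0]}, {"travel": [0.003, -0.005, 0.023], "turn": [0, 0, 0]}])

```text
time: 2.75
position: [0.5339, 0.0553, 0.0858]
tool_rot: [0.629, 3.077, 0.0]
ft_force: [-0.1, -0.3, 4.0]
grip_width: 0.005
grip_force: 2.3
```

step_arm(commands=[{"travel": [0, 0, 0.002], "turn": [0, 0, 0]}, {"travel": [0, 0, 0.003], "turn": [0, 0, 0]}, {"travel": [0, 0, 0.003], "turn": [0, 0, 0]}])

```text
time: 3.05
position: [0.534, 0.0553, 0.0852]
tool_rot: [0.629, 3.078, 0.002]
ft_force: [-6.1, -0.8, 18.8]
grip_width: 0.006
grip_force: 9.6
```

18.8 N means it is on its stop. Next I'll release it, rise and cross to green.

step_arm(commands=[{"travel": [0, 0, -0.015], "turn": [0, 0, 0]}, {"travel": [0, 0, -0.04], "turn": [0, 0, 0]}, {"travel": [0, 0, -0.04], "turn": [0, 0, 0]}, {"travel": [-0.016, -0.034, -0.04], "turn": [0, 0, 0]}, {"travel": [-0.031, -0.068, -0.04], "turn": [0, 0, 0]}])

```text
time: 3.55
position: [0.5349, -0.0189, 0.1218]
tool_rot: [-0.623, -3.078, 0.0]
ft_force: [0.4, 0.1, 0.4]
grip_width: 0.01
grip_force: 0.0
```

step_arm(commands=[{"travel": [0, 0, 0.015], "turn": [0, 0, 0]}, {"travel": [0, 0, 0.015], "turn": [0, 0, 0]}])

```text
time: 3.75
position: [0.5332, -0.0201, 0.105]
tool_rot: [-0.631, -3.073, 0.002]
ft_force: [-0.6, 0.4, -0.6]
grip_width: 0.006
grip_force: 0.0
```

```bash
python3 - <<'E'
from h import *
import cv2
s=ctrl.get_state();print(s['time'],s['position'],s['ft_force'])
a=ctrl.get_image('scene')[110:270,190:400,::-1];b=ctrl.get_image('wrist')[:,:,::-1][120:330,130:410]
cv2.imwrite('pics/s4.png',np.vstack([cv2.resize(a,(400,300),interpolation=2),cv2.resize(b,(400,300),interpolation=2)]))
E
```

```text
3.75 [ 0.533229   -0.02010099  0.10503015] [-0.62246121  0.44218864 -0.56902204]
```

View pics/s4.png

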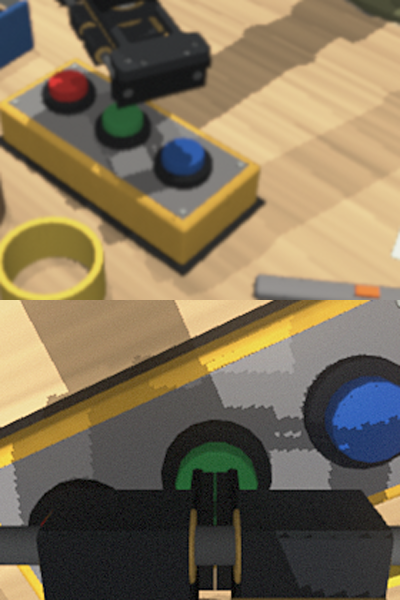

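The blue button is back up. The fingers are centred on green (cap about crop (216,480), fingers at 215) and well clear of red.

step_arm(commands=[{"travel": [0, 0, 0.012], "turn": [0, 0, 0]}, {"travel": [0, 0, 0.019], "turn": [0, 0, 0]}, {"travel": [0, 0, 0.022], "turn": [0, 0, 0]}, {"travel": [0, 0, 0.024], "turn": [0, 0, 0]}, {"travel": [0, 0, 0.024], "turn": [0, 0, 0]}])

```text
time: 4.35
position: [0.5358, -0.018, 0.0853]
tool_rot: [0.627, 3.078, 0.003]
ft_force: [-4.0, 1.7, 13.6]
grip_width: -0.0
grip_force: 6.6
```

step_arm(commands=[{"travel": [0, 0, 0.001], "turn": [0, 0, 0]}, {"travel": [0, 0, 0.001], "turn": [0, 0, 0]}])

```text
time: 4.55
position: [0.5358, -0.018, 0.0852]
tool_rot: [0.627, 3.078, 0.004]
ft_force: [-6.1, 2.4, 18.7]
grip_width: 0.005
grip_force: 9.5
```

step_arm(commands=[{"travel": [0, 0, -0.02], "turn": [0, 0, 0]}, {"travel": [0, 0, -0.06], "turn": [0, 0, 0]}, {"travel": [0, 0, -0.1], "turn": [0, 0, 0]}, {"travel": [0, 0, -0.1], "turn": [0, 0, 0]}, {"travel": [0, 0, -0.1], "turn": [0, 0, 0]}])

```text
time: 5.05
position: [0.5356, -0.0191, 0.1831]
tool_rot: [0.627, 3.077, 0.001]
ft_force: [-0.1, -0.4, -0.8]
grip_width: 0.007
grip_force: 0.0
```

```bash
python3 - <<'E'
from h import *
import cv2
s=ctrl.get_state();print(s['time'],s['position'],s['ft_force'])
a=ctrl.get_image('scene')[110:270,190:400,::-1]
cv2.imwrite('pics/s5.png',cv2.resize(a,(420,320),interpolation=2))
E
```

```text
5.05 [ 0.53556834 -0.0191256   0.18309587] [-0.09295318 -0.44821977 -0.77223666]
```

View pics/s5.png

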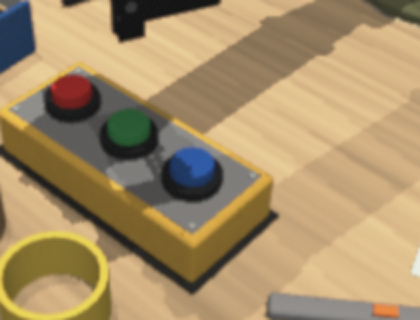

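All three caps stand up (red (72,92), green (129,127), blue (192,166)) and the arm is clear.

```bash
python3 -c "
from bench import ctrl
print(ctrl.close_job())"
```

```text
the job is handed in; nothing more can be done
None
```

I pressed the blue reset button and then the green start button down to their stops (about 19 N each). Both came back up, the red stop button was left alone, and I handed the job in after about 5 s of robot time; no verdict came back.

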